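# Refit the tube carousel on the sample mixer's keyed drive

### The job

The tube carousel has been taken off the bench sample mixer for cleaning: lift it by its grip bar, lower it over the mixer's upright spindle, and turn it back and forth while it rests lightly on the drive collar until its two tabs drop into the collar's slot. It must end fully home, level on the spindle's flange, and let go. Do not drop it or force it down, and leave the beaker, cup and bottle where they stand.

Things in the scene. Friction and masses are not known exactly. Their poses are not given: they have to be found in the camera images.
- carousel: Loose white plastic tube carousel, 0.18 to 0.35 kg, 67 mm high. Origin: centre of its underside, z up, x along its grip bar. From below: a round skirt 68 mm across and 14 mm high on which it stands, hollow inside (55 mm wide); a disc 130 mm across, 14 to 24 mm up, with ten blind tube holes; a hub 42 mm across up to 39 mm; the grip bar on top. A half turn gives the same fit.
- grip (a point): Point on the carousel's axis in its grip bar, 55 mm above its underside. The bar is 54 mm long along the carousel's x, 16 mm thick along its y and reaches from 38 to 67 mm above the underside: grasp it across its thickness, from above.
- tabs (a point): Point on the carousel's axis, 2 mm above its underside, level with the lower edges of its two tabs. The tabs, 6 mm wide, stand inwards in the skirt at +x and -x, right below the grip bar's line, 16 to 27.5 mm from the axis. Above, on the axis, a round blind bore 18 mm across runs from 14 to 36 mm above the underside and takes the spindle's pin.
- mixer: Fixed white mixer base, 160 x 160 mm, its top 60 mm above the bench, dark display and small knob on its front (its -x side). Origin: centre of the footprint on the bench, z up.
- seat (a point): Centre of the upper face of the steel spindle flange (76 mm across), 68 mm above the bench; axes as the mixer's. The carousel's underside centre must end here. On the flange stands a collar 48 mm across and 12 mm high, cut across its middle by a slot 8.4 mm wide, down to the flange. Wrongly turned, the carousel rests on the collar 10 mm too high; tabs within about 0.05 rad of the slot go down.
- pin_tip (a point): Tip of the spindle's round pin, 35 mm above the seat on the same axis: 16 mm in diameter up to 25 mm above the seat, then tapering to 6 mm. The spindle's angle is not measured: seen from above, the slot's line is turned 0.3 to 1.7 rad anticlockwise from the mixer's x axis, different each time. A stiff gear holds the spindle (it slips at about 0.35 N m).
- beaker: Bystander: loose glass beaker, 70 mm in diameter, 95 mm high. Origin: centre of its underside.
- sample_cup: Bystander: loose white plastic cup, 72 mm in diameter, 90 mm high. Origin: centre of its underside.
- bottle: Bystander: loose amber bottle, 60 mm in diameter, 150 mm high. Origin: centre of its underside.
Not all that is in view belongs to the job. What is shaped like the carousel but blue or red is not meant.

How it is judged:
By the outcome, as a careful person would: the job done as asked, in the order asked, and still so for the second after the job is handed in, with the robot touching nothing.
It also fails if it takes over 64 s, if anything falls off the work surface, if the arm or the gripper's body presses on something with over 40 N, if the wrist force passes 120 N, or if a joint passes its speed limit or range.

### The arm

A 6-joint arm with a two-finger parallel gripper is mounted at the origin on the work surface. World frame = base frame: x ahead of the robot, y to its left, z up, the work surface at z = 0. Lengths are in m, angles in rad, forces in N, time in s.
With the tool pointing down it reaches from about 0.325 to 0.9 m from the base axis. Payload 6.1 kg.
Tool frame: the origin (TCP) lies at the very end of the fingers, on their centre line; the grasp point (between the pads) lies ctrl.grasp_offset behind it (ctrl.grasp_offset is the distance from the TCP to the grasp point, in m); z points along the fingers, y is the direction in which the jaws open and shut (so a half turn about z gives the same grasp; the last joint's range is limited). The gripper opens to 85 mm and grips with 20 to 120 N. Pads are 22 mm wide; open, the fingers measure 114 mm over their backs; the gripper's body (76 mm by 85 mm) begins 54 mm behind the grasp point. The pads swing forward as they close: fully open they stand 13 mm farther back than shut.
Start: joints at [-1.415, 0.22, 1.526, -0, 1.395, -0.126], TCP at [0.174, -0.6, 0.192] pointing down, gripper open.
Joint ranges: [-2.98, 2.98], [-0.91, 2.08], [0.09, 2.57], [-1.24, 4.39], [0.2, 2.65], [-2.68, 2.68]. Speed limits (rad/s): [2.57, 2.57, 3.01, 3.14, 3.14, 3.14].

### API

Orientations are given as a rotation vector (axis times angle).
In Python, from plant import ctrl, eyes, ticket, finder gives the robot as it stands.
- The arm moves only by the tool move_arm, never from a script. Its argument "moves" is a list of rows, each an object of numbers: "tx", "ty", "tz": the shift along the tool's x, y, z in m; "rx", "ry", "rz": the turn, a rotation vector about the tool's x, y, z in rad; "grip": the opening in per cent of the stroke, from 0 (shut) to 100 (fully open). A call has exactly 8 rows; each row shifts and turns the commanded pose from where the row before left it, along the tool's axes as they then stand; what a row does not reach is not made up. A row lasts 1/10 s, in which the tool goes at most 50 mm and 8.59 degrees, less where a joint would pass 70% of its speed; a pose out of reach is approached as far as the arm can. A call is refused whole if a number of a shift passes 0.05 or a number of a turn 0.15, either way. A call with a gripper value outside its range is refused whole. The fingers move at their own pace and stop on an object; the grip force is fixed at half the most. Time passes only in rows, so rows that do not move let the fingers close, or fill a call up. It gives the time, the measured TCP pose, the force and the opening at its end, in the units of the state.
- ctrl.sense(): the state, without advancing time (a new reading comes with each control period).
- eyes.capture(name): name is "scene" or "top" or "wrist"; returns the picture (384x512x3 uint8, red, green, blue); there is no depth.
- eyes.camera_info(name): a dict with "fx", "fy", "cx", "cy" (pixels), "rvec" (rotation vector, rad) and "tvec" (3), from world to camera coordinates, as OpenCV has them; the wrist camera has in their place "T_tool_cam" (4x4, takes a point from camera to tool coordinates, whose origin is the TCP and whose axes are the flange's). Camera axes: x right, y down, z forward; pixel columns grow to the right and rows downward; lengths in m; the calibration is good to about 2 mm. The wrist camera is an equidistant fisheye: a pixel r from the principal point sees the ray r / f radians off the axis. A picture is of the moment at which its call begins: read the wrist's pose just before it. camera_info takes no time and is no camera call.
- ticket.close_job(): hands the job in, once; it reports no verdict.
Trained networks look in the newest picture that a camera, given by its name, has taken for a name from the list of things; names that differ only in an ending like _2 or _b are one class to them, and where a whole thing is asked for, a point or a joint stands for the part that bears it (a point fixed in the world has none). Each returns a list of dicts, best first, with "conf" (0 to 1); they miss things now and then, are a little off and sometimes report something else, mostly with a low value. They report only what shows in the picture. A call takes as long as a camera call. They do not tell look-alikes from the thing itself.
- finder.spot_in(camera, name): "rect" ([left, top, width, height] in pixels, round what is visible of it).
- finder.silhouettes(camera, name): "region" (384x512 bool, what is visible of it) and "rect" ([left, top, width, height] in pixels, round what is visible of it).
- finder.mark_of(camera, name): "location" ([column, row] in pixels: a listed point, or the origin of a listed thing).
The state is a dict: "t": time; "q": joint angles; "qvel": joint speeds; "joint_torque": joint torques, N m; "tcp_pos": TCP position; "orientation": TCP orientation; "ft_force": force on the tool from outside, world axes, zero at the start; "wrist_torque": the same for the moment, N m; "grip_width": finger opening in m.
Only numpy, scipy, OpenCV 4.12 (cv2) and the standard library are available. Lean on these libraries where they do the work, as an engineer would, in place of code of your own. Each camera call takes 0.05 s, during which the arm holds its last target. There are 200 camera calls.

## Working session

There is one attempt and no reset: what is moved stays moved. The work goes in short steps, Python scripts to look and compute and a tool call to move; the robot and the scene stay as the last step left them, time stands still between calls to the robot, and variables do not carry over. Pictures are saved under pics/ and viewed, about 8 in all and at most 12, crops included, and the job is handed in when it is done.

Besides the shell and the picture viewer there is one more tool, called after "Request:" by a JSON object that holds its "fn" and its "kwargs", one argument or row to a line. move_arm: Moves the arm, as the interface text tells. Its arguments: {"type":"object","properties":{"moves":{"type":"array"}},"required":["moves"]}

```bash
mkdir -p pics; ls; cat > h.py <<'E'
import numpy as np, cv2
from scipy.spatial.transform import Rotation as R
from plant import ctrl, eyes, ticket, finder
def ray(cam,px,s=None):
    i=eyes.camera_info(cam); u=np.array([(px[0]-i['cx'])/i['fx'],(px[1]-i['cy'])/i['fy']])
    if cam=='wrist':
        s=s or ctrl.sense(); T=np.array(i['T_tool_cam']); th=np.linalg.norm(u)
        d=np.r_[u/max(th,1e-9)*np.sin(th),np.cos(th)]
        A=R.from_rotvec(s['orientation']).as_matrix()
        return A@T[:3,3]+np.array(s['tcp_pos']), A@T[:3,:3]@d
    M=R.from_rotvec(np.ravel(i['rvec'])).as_matrix(); t=np.ravel(i['tvec'])
    return -M.T@t, M.T@np.r_[u,1]
def atz(cam,px,z,s=None):
    o,d=ray(cam,px,s); return (o+d*(z-o[2])/d[2]).round(4)
def save(im,n): cv2.imwrite('pics/'+n,im[...,::-1])
E
python3 - <<'E'
from h import *
print(ctrl.grasp_offset); s=ctrl.sense(); print(s)
a={c:eyes.capture(c) for c in('scene','top')}
save(a['top'],'top.png'); save(a['scene'],'scene.png')
for n,z in(('carousel',0),('grip',.055),('mixer',0),('seat',.068),('pin_tip',.103),('beaker',0),('sample_cup',0),('bottle',0)):
  for c in('top','scene'):
    for m in finder.mark_of(c,n)[:3]: print(n,c,np.round(m['location']),round(m['conf'],2),atz(c,m['location'],z))
print(eyes.camera_info('wrist'))
E
```

```text
pics
0.0187
{'t': 0.0, 'q': array([-1.41510321e+00,  2.21256209e-01,  1.52760646e+00,  1.41507762e-05,
        1.39467427e+00, -1.26132735e-01]), 'qvel': array([ 2.88961339e-03,  1.26877748e-03, -6.58830261e-05,  1.71519749e-03,
       -1.34786747e-03, -7.41010601e-04]), 'joint_torque': array([ 5.99650630e-04, -4.96893668e+01, -3.89390302e+01, -1.34484785e-04,
        1.09289645e-02,  6.12007938e-06]), 'tcp_pos': array([ 0.17369548, -0.59968006,  0.19088313]), 'orientation': array([-3.10852933e+00, -4.40950471e-01,  2.32458443e-05]), 'ft_force': array([ 1.0684562 , -0.32897036, -1.02519365]), 'wrist_torque': array([ 0.01143943,  0.00494312, -0.014734  ]), 'grip_width': 0.08511011436546183}
carousel top [244. 254.] 0.97 [0.3699 0.027  0.    ]
carousel top [311. 127.] 0.94 [ 0.728  -0.1673  0.    ]
carousel top [180. 199.] 0.61 [0.5255 0.2044 0.    ]
carousel scene [178. 222.] 0.75 [ 0.7172 -0.1716  0.    ]
carousel scene [290. 192.] 0.63 [0.3741 0.0242 0.    ]
carousel scene [217. 198.] 0.6 [ 0.5476 -0.1586  0.    ]
grip top [241. 253.] 0.88 [0.377  0.0315 0.055 ]
grip top [310. 188.]
[... 908 characters left out ...]
04.] 0.58 [0.3935 0.1152 0.    ]
bottle top [100. 200.] 0.88 [0.5226 0.4258 0.    ]
bottle top [181. 194.] 0.65 [0.5369 0.2012 0.    ]
bottle top [307. 187.] 0.31 [ 0.5567 -0.1523  0.    ]
bottle scene [389. 271.] 0.85 [0.5325 0.4335 0.    ]
{'fx': 297.3186396354542, 'fy': 297.3186396354542, 'cx': 257.27145633382423, 'cy': 192.81265217980447, 'T_tool_cam': array([[ 1.16922293e-03, -9.58822374e-01, -2.84004029e-01,
         7.14370100e-02],
       [ 9.99999149e-01,  1.28538679e-03, -2.22657661e-04,
        -8.02044959e-04],
       [ 5.78544174e-04, -2.84003527e-01,  9.58823061e-01,
        -1.81971511e-01],
       [ 0.00000000e+00,  0.00000000e+00,  0.00000000e+00,
         1.00000000e+00]])}
```

```bash
python3 -c "
import cv2
a=cv2.imread('pics/top.png')[80:300,60:430];cv2.imwrite('pics/topc.png',cv2.resize(a,None,fx=2.1,fy=2.1,interpolation=2))"
```

```text
(no output)
```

View pics/topc.png

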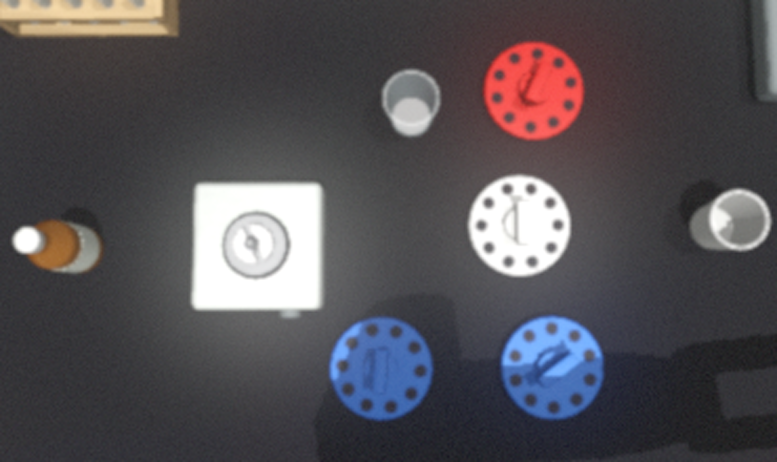

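View pics/scene.png

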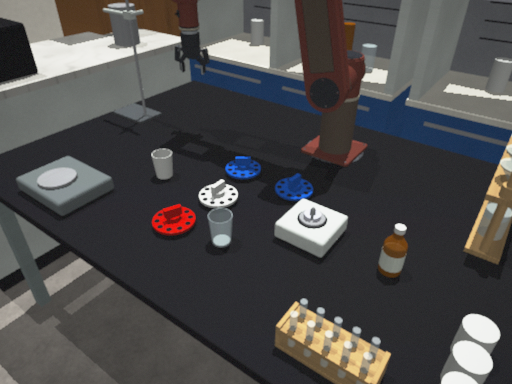

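The top view shows the white carousel at about pixel (308,187) in the full picture. Its bar is roughly vertical in the image (world x). The mixer spindle is at (181,196). Two blue carousels, one red one, the beaker, cup and bottle are all clear of the route. I'm moving above the white carousel.

Request:
{"fn": "move_arm", "kwargs": {
  "moves": [
    {"tx": 0.0345, "ty": -0.0233},
    {"tx": 0.0345, "ty": -0.0233},
    {"tx": 0.0345, "ty": -0.0233},
    {"tx": 0.0345, "ty": -0.0233},
    {"tx": 0.0345, "ty": -0.0233},
    {"tx": 0.0345, "ty": -0.0233},
    {"tx": 0.0345, "ty": -0.0233},
    {"tx": 0.0345, "ty": -0.0233}
  ]
}}

```text
validation failed for argument at $.mo...
```

Request:
{"fn": "move_arm", "kwargs": {
  "moves": [
    {"tx": 0.0345, "ty": -0.0233},
    {"tx": 0.0345, "ty": -0.0233},
    {"tx": 0.0345, "ty": -0.0233},
    {"tx": 0.0345, "ty": -0.0233},
    {"tx": 0.0345, "ty": -0.0233},
    {"tx": 0.0345, "ty": -0.0233},
    {"rz": 0.14},
    {"rz": 0.14}
  ]
}}

```text
validation failed for argument at $.mo...
```

```bash
python3 - <<'E'
from h import *
s=ctrl.sense(); print(s['t'],s['tcp_pos'],s['orientation'])
save(eyes.capture('wrist'),'w1.png')
for n,z in(('carousel',0),('grip',.055)):
    for m in finder.mark_of('wrist',n)[:3]: print(n,np.round(m['location']),round(m['conf'],2),atz('wrist',m['location'],z,s))
E
```

```text
0.9 [ 0.1738048  -0.60034882  0.19202085] [3.11043713e+00 4.41212720e-01 1.58023131e-05]
```

View pics/w1.png

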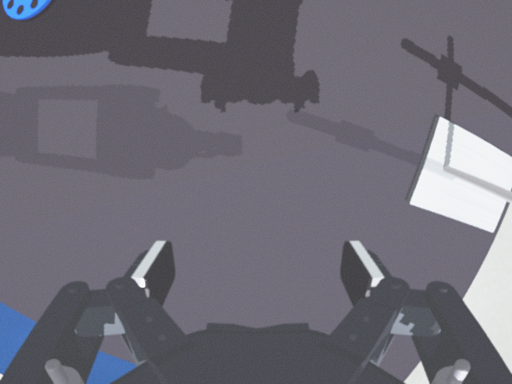

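The picture shows only the floor by the start pose, because the moves were refused. Each row probably needs all its fields.

Request:
{"fn": "move_arm", "kwargs": {
  "moves": [
    {"tx": 0.0345, "ty": -0.0233, "tz": 0, "rx": 0, "ry": 0, "rz": 0, "grip": 100},
    {"tx": 0.0345, "ty": -0.0233, "tz": 0, "rx": 0, "ry": 0, "rz": 0, "grip": 100},
    {"tx": 0.0345, "ty": -0.0233, "tz": 0, "rx": 0, "ry": 0, "rz": 0, "grip": 100},
    {"tx": 0.0345, "ty": -0.0233, "tz": 0, "rx": 0, "ry": 0, "rz": 0, "grip": 100},
    {"tx": 0.0345, "ty": -0.0233, "tz": 0, "rx": 0, "ry": 0, "rz": 0, "grip": 100},
    {"tx": 0.0345, "ty": -0.0233, "tz": 0, "rx": 0, "ry": 0, "rz": 0, "grip": 100},
    {"tx": 0.0345, "ty": -0.0233, "tz": 0, "rx": 0, "ry": 0, "rz": 0, "grip": 100},
    {"tx": 0.0345, "ty": -0.0233, "tz": 0, "rx": 0, "ry": 0, "rz": 0, "grip": 100}
  ]
}}

```text
t: 1.85
tcp_pos: [0.388, -0.3432, 0.1923]
orientation: [3.11, 0.441, 0.001]
ft_force: [-0.3, -0.6, -0.8]
grip_width: 0.0854
```

Request:
{"fn": "move_arm", "kwargs": {
  "moves": [
    {"tx": 0.0345, "ty": -0.023, "tz": 0, "rx": 0, "ry": 0, "rz": 0, "grip": 100},
    {"tx": 0.0345, "ty": -0.023, "tz": 0, "rx": 0, "ry": 0, "rz": 0, "grip": 100},
    {"tx": 0.0345, "ty": -0.023, "tz": 0, "rx": 0, "ry": 0, "rz": 0, "grip": 100},
    {"tx": 0.0345, "ty": -0.023, "tz": 0, "rx": 0, "ry": 0, "rz": 0, "grip": 100},
    {"tx": 0.0345, "ty": -0.023, "tz": 0, "rx": 0, "ry": 0, "rz": 0, "grip": 100},
    {"tx": 0.0345, "ty": -0.023, "tz": 0, "rx": 0, "ry": 0, "rz": 0, "grip": 100},
    {"tx": 0, "ty": 0, "tz": 0, "rx": 0, "ry": 0, "rz": 0.14, "grip": 100},
    {"tx": 0, "ty": 0, "tz": 0, "rx": 0, "ry": 0, "rz": 0.14, "grip": 100}
  ]
}}

```text
t: 2.65
tcp_pos: [0.5483, -0.1529, 0.1919]
orientation: [-3.142, 0.001, 0.0]
ft_force: [-0.4, -1.2, 0.5]
grip_width: 0.0856
```

```bash
python3 - <<'E'
from h import *
s=ctrl.sense(); print(s['t'],s['tcp_pos'],s['orientation'])
save(eyes.capture('wrist'),'w2.png')
for n,z in(('carousel',0),('grip',.055)):
    for m in finder.mark_of('wrist',n)[:3]: print(n,np.round(m['location']),round(m['conf'],2),atz('wrist',m['location'],z,s))
E
```

```text
2.65 [ 0.54828058 -0.15291037  0.19189982] [-3.14155138e+00  1.39712809e-03  1.78837377e-04]
carousel [255. 160.] 0.94 [ 0.5525 -0.1492  0.    ]
carousel [140. 279.] 0.92 [0.3665 0.0334 0.    ]
carousel [278. 284.] 0.88 [ 0.3668 -0.1836  0.    ]
grip [255. 170.] 0.95 [ 0.5514 -0.1493  0.055 ]
grip [274.   6.] 0.95 [ 0.7326 -0.1697  0.055 ]
grip [285. 306.] 0.63 [ 0.3666 -0.1897  0.055 ]
```

View pics/w2.png

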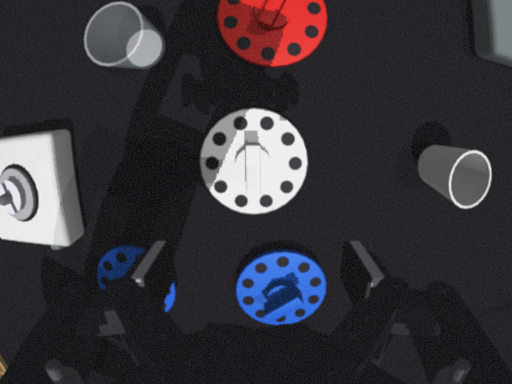

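The wrist view shows the white carousel centred at about (254,161), with its bar near vertical at column 252. I'll measure the bar's angle on an enlarged crop, and the spindle slot from the top image.

```bash
python3 - <<'E'
from h import *
s=ctrl.sense()
a=cv2.imread('pics/w2.png'); t=cv2.imread('pics/top.png')
c=cv2.resize(a[100:222,194:314],None,fx=4.2,fy=4.2,interpolation=2)[:504]
d=cv2.resize(t[176:216,160:200],None,fx=7,fy=7,interpolation=2)
c[:,:]=np.clip((c.astype(float)-60)*1.3,0,255)
o=np.zeros((512,800,3),np.uint8); o[:c.shape[0],:c.shape[1]]=c; o[:280,510:790]=d
cv2.imwrite('pics/z.png',o)
print('disc',atz('wrist',(254,161),.024,s))
m=(a.min(2)>60).astype(np.uint8); k,l,st,ce=cv2.connectedComponentsWithStats(m)
i=l[165,225]; cs,_=cv2.findContours((l==i).astype(np.uint8),0,1); cs=max(cs,key=len); print(cv2.fitEllipse(cv2.convexHull(cs)))
print(atz('wrist',cv2.fitEllipse(cv2.convexHull(cs))[0],.02,s))
E
```

```text
disc [ 0.5547 -0.1496  0.024 ]
((253.62017822265625, 160.89419555664062), (107.28546905517578, 108.39509582519531), 96.12864685058594)
[ 0.5541 -0.1491  0.02  ]
```

View pics/z.png

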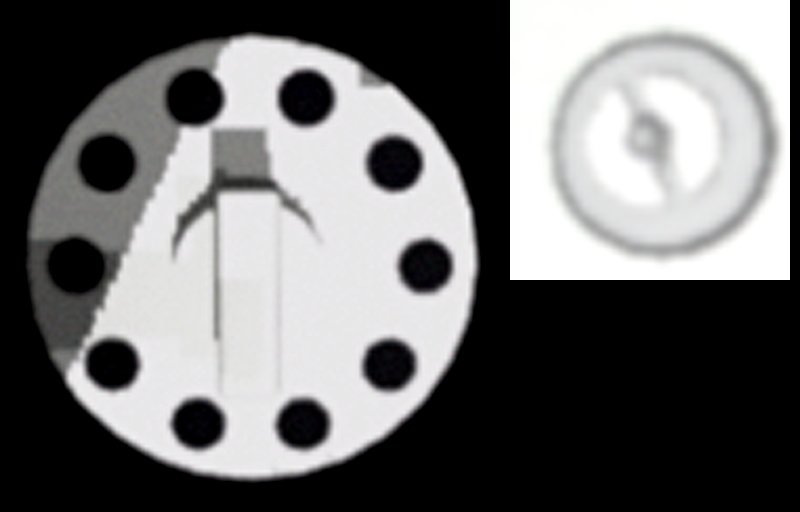

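The bar lies along world x to within about 0.01 rad, and the carousel centre is near (0.553, -0.149). The slot looks about 0.44 rad anticlockwise. I'll descend so the fingertips stay just above the hub (TCP z about 0.0425).

Request:
{"fn": "move_arm", "kwargs": {
  "moves": [
    {"tx": 0.0045, "ty": -0.0037, "tz": 0.03, "rx": 0, "ry": 0, "rz": 0, "grip": 100},
    {"tx": 0, "ty": 0, "tz": 0.035, "rx": 0, "ry": 0, "rz": 0, "grip": 100},
    {"tx": 0, "ty": 0, "tz": 0.035, "rx": 0, "ry": 0, "rz": 0, "grip": 100},
    {"tx": 0, "ty": 0, "tz": 0.025, "rx": 0, "ry": 0, "rz": 0, "grip": 100},
    {"tx": 0, "ty": 0, "tz": 0.015, "rx": 0, "ry": 0, "rz": 0, "grip": 100},
    {"tx": 0, "ty": 0, "tz": 0.009, "rx": 0, "ry": 0, "rz": 0, "grip": 100},
    {"tx": 0, "ty": 0, "tz": 0, "rx": 0, "ry": 0, "rz": 0, "grip": 0},
    {"tx": 0, "ty": 0, "tz": 0, "rx": 0, "ry": 0, "rz": 0, "grip": 0}
  ]
}}

```text
t: 3.6
tcp_pos: [0.553, -0.1512, 0.0443]
orientation: [3.141, 0.004, 0.003]
ft_force: [0.1, 0.0, 1.4]
grip_width: 0.0591
```

Request:
{"fn": "move_arm", "kwargs": {
  "moves": [
    {"tx": 0, "ty": 0, "tz": 0, "rx": 0, "ry": 0, "rz": 0, "grip": 0},
    {"tx": 0, "ty": 0, "tz": 0, "rx": 0, "ry": 0, "rz": 0, "grip": 0},
    {"tx": 0, "ty": 0, "tz": 0, "rx": 0, "ry": 0, "rz": 0, "grip": 0},
    {"tx": 0, "ty": 0, "tz": 0, "rx": 0, "ry": 0, "rz": 0, "grip": 0},
    {"tx": 0, "ty": 0, "tz": 0, "rx": 0, "ry": 0, "rz": 0, "grip": 0},
    {"tx": 0, "ty": 0, "tz": 0, "rx": 0, "ry": 0, "rz": 0, "grip": 0},
    {"tx": 0, "ty": 0, "tz": 0, "rx": 0, "ry": 0, "rz": 0, "grip": 0},
    {"tx": 0, "ty": 0, "tz": 0, "rx": 0, "ry": 0, "rz": 0, "grip": 0}
  ]
}}

```text
t: 4.4
tcp_pos: [0.552, -0.1507, 0.043]
orientation: [-3.142, -0.003, 0.0]
ft_force: [-0.7, 0.2, 0.1]
grip_width: -0.0004
```

The jaws shut fully, so they are not holding the bar. I'll look before doing anything else.

```bash
python3 - <<'E'
from h import *
s=ctrl.sense(); print(s['t'],s['tcp_pos'],s['orientation'],s['grip_width'])
w=eyes.capture('wrist'); sc=eyes.capture('scene'); save(sc,'s3.png'); save(w,'w3.png')
o=np.zeros((384,800,3),np.uint8); o[:,:512]=w; o[:288,512:]=cv2.resize(sc[130:235,170:275],(288,288),interpolation=2)
save(o,'m3.png')
E
```

```text
4.4 [ 0.5519969  -0.15068757  0.0429516 ] [-3.14153675e+00 -2.83202877e-03  1.59138201e-04] -0.00044203262120411297
```

View pics/m3.png

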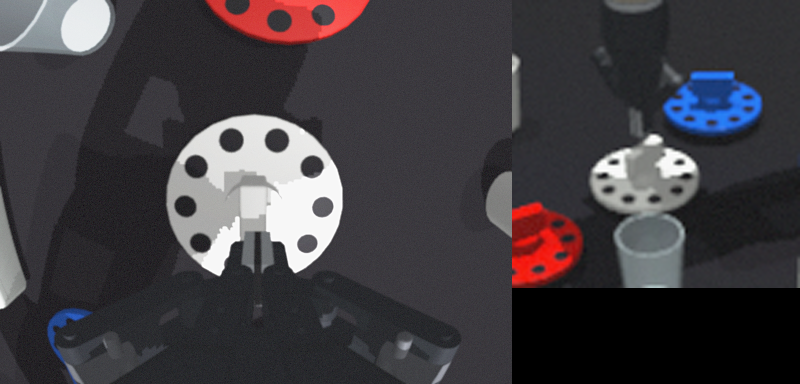

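The shut fingers stand just behind (-x side of) the bar, the tips at about (258,235) with the bar beyond them at (254,205). I'll compare the projections.

```bash
python3 - <<'E'
from h import *
i=eyes.camera_info('wrist');T=np.linalg.inv(np.array(i['T_tool_cam']))
def proj(p):
    c=T@np.r_[p,1]; th=np.arctan2(np.hypot(c[0],c[1]),c[2]); u=c[:2]/max(np.hypot(c[0],c[1]),1e-9)*th
    return u*i['fx']+[i['cx'],i['cy']]
for p in([0,0,0],[0,0,-.0187],[0,0,.019],[.027,0,-.024],[-.027,0,-.024]): print(p,proj(p).round(1))
s=ctrl.sense()
a=cv2.imread('pics/w3.png')
# disc rim: rows/cols by visual: left 166, right 343, top 114
for px,z in(((166,198),.024),((343,198),.024),((254,114),.024),((254,177),.067),((254,186),.067),((252,204),.067)): print(px,atz('wrist',px,z,s))
s0={'tcp_pos':[.54828,-.15291,.1919],'orientation':[-3.14155,.0014,.00018]}
for px,z in(((253,126),.024),((252,144),.067),((252,194),.067),((252,131),.067),((254,109),.024),((254,214),.024)): print(px,atz('wrist',px,z,s0))
for n,z in(('carousel',0),('grip',.055)):
    eyes.capture('wrist')
    for m in finder.mark_of('wrist',n)[:1]: print(n,m,atz('wrist',m['location'],z,s))
cv2.imwrite('pics/z3.png',cv2.resize(a[150:300,160:350],None,fx=4,fy=4,interpolation=2))
E
```

```text
[0, 0, 0] [258.1 218.1]
[0, 0, -0.0187] [258.2 229.5]
[0, 0, 0.019] [258.1 208.4]
[0.027, 0, -0.024] [258.3 188.3]
[-0.027, 0, -0.024] [258.1 272.6]
(166, 198) [ 0.5595 -0.0833  0.024 ]
(343, 198) [ 0.56   -0.2126  0.024 ]
(254, 114) [ 0.6186 -0.1478  0.024 ]
(254, 177) [ 0.5854 -0.1483  0.067 ]
(254, 186) [ 0.5804 -0.1483  0.067 ]
(252, 204) [ 0.5699 -0.1472  0.067 ]
(253, 126) [ 0.5973 -0.1472  0.024 ]
(252, 144) [ 0.5813 -0.1468  0.067 ]
(252, 194) [ 0.5272 -0.1466  0.067 ]
(252, 131) [ 0.5948 -0.1468  0.067 ]
(254, 109) [ 0.6173 -0.1484  0.024 ]
(254, 214) [ 0.4881 -0.1481  0.024 ]
grip {'location': [82.7, 376.6], 'conf': 0.79} [0.3688 0.0346 0.055 ]
```

View pics/z3.png

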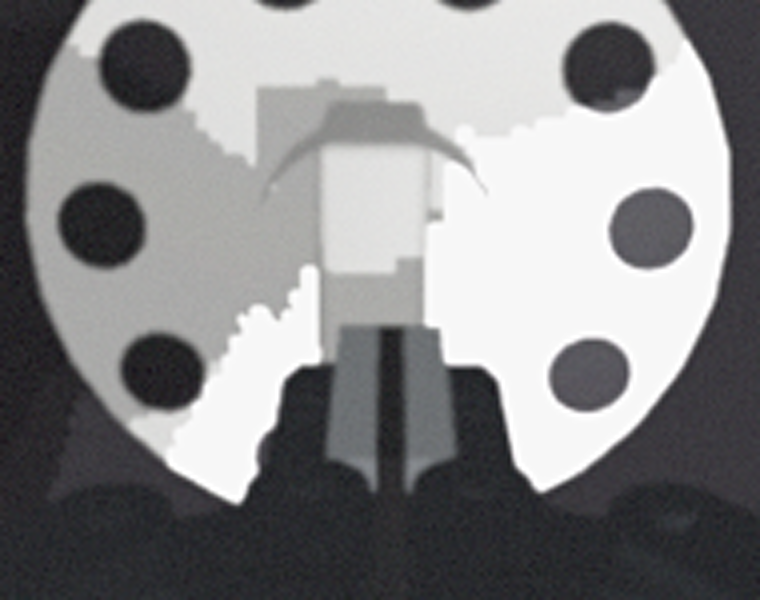

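```bash
python3 - <<'E'
from h import *
i=eyes.camera_info('scene'); K=np.array([[i['fx'],0,i['cx']],[0,i['fy'],i['cy']],[0,0,1]])
P=lambda p: cv2.projectPoints(np.array([p],float),np.ravel(i['rvec']),np.ravel(i['tvec']),K,None)[0].ravel()
a=cv2.imread('pics/s3.png'); x0,y0=170,110; k=6
c=cv2.resize(a[y0:y0+100,x0:x0+110],None,fx=k,fy=k,interpolation=2)
for z in(.043,.067,.08,.1,.12,.15):
    u=(P([.552,-.1507,z])-[x0-.5,y0-.5])*k; print(z,u.round(),P([.552,-.1507,z]).round(1))
    cv2.line(c,(int(u[0])+12,int(u[1])),(int(u[0])+40,int(u[1])),(0,255,255),1)
for d in(-.027,.027):
    u=(P([.553+d,-.149,.067])-[x0-.5,y0-.5])*k; cv2.circle(c,(int(u[0]),int(u[1])),4,(0,0,255),1)
cv2.imwrite('pics/s3z.png',c)
E
```

```text
0.043 [287. 474.] [217.4 188.5]
0.067 [285. 437.] [217.  182.4]
0.08 [284. 417.] [216.8 179. ]
0.1 [282. 386.] [216.5 173.8]
0.12 [280. 354.] [216.2 168.5]
0.15 [277. 305.] [215.7 160.3]
```

View pics/s3z.png

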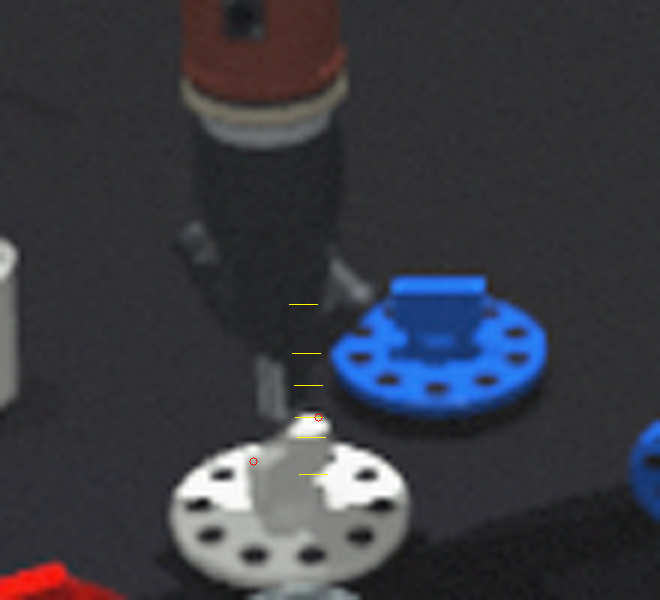

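Both cameras put the real fingertips about 37 mm above the reported TCP (scene view: tip at zoomed row ~418, so z ≈ 0.08). The jaws therefore shut above the bar and nothing was moved. I'll open, go 34 mm lower and grasp again.

Request:
{"fn": "move_arm", "kwargs": {
  "moves": [
    {"tx": 0, "ty": 0, "tz": 0, "rx": 0, "ry": 0, "rz": 0, "grip": 100},
    {"tx": 0.001, "ty": -0.0025, "tz": 0, "rx": 0, "ry": 0, "rz": 0, "grip": 100},
    {"tx": 0, "ty": 0, "tz": 0, "rx": 0, "ry": 0, "rz": 0, "grip": 100},
    {"tx": 0, "ty": 0, "tz": 0, "rx": 0, "ry": 0, "rz": 0, "grip": 100},
    {"tx": 0, "ty": 0, "tz": 0, "rx": 0, "ry": 0, "rz": 0, "grip": 100},
    {"tx": 0, "ty": 0, "tz": 0, "rx": 0, "ry": 0, "rz": 0, "grip": 100},
    {"tx": 0, "ty": 0, "tz": 0, "rx": 0, "ry": 0, "rz": 0, "grip": 100},
    {"tx": 0, "ty": 0, "tz": 0, "rx": 0, "ry": 0, "rz": 0, "grip": 100}
  ]
}}

```text
t: 5.5
tcp_pos: [0.553, -0.1482, 0.043]
orientation: [-3.142, -0.003, 0.0]
ft_force: [-0.5, -1.2, 0.4]
grip_width: 0.0852
```

Request:
{"fn": "move_arm", "kwargs": {
  "moves": [
    {"tx": 0, "ty": 0, "tz": 0.012, "rx": 0, "ry": 0, "rz": 0, "grip": 100},
    {"tx": 0, "ty": 0, "tz": 0.012, "rx": 0, "ry": 0, "rz": 0, "grip": 100},
    {"tx": 0, "ty": 0, "tz": 0.006, "rx": 0, "ry": 0, "rz": 0, "grip": 100},
    {"tx": 0, "ty": 0, "tz": 0.004, "rx": 0, "ry": 0, "rz": 0, "grip": 100},
    {"tx": 0, "ty": 0, "tz": 0, "rx": 0, "ry": 0, "rz": 0, "grip": 0},
    {"tx": 0, "ty": 0, "tz": 0, "rx": 0, "ry": 0, "rz": 0, "grip": 0},
    {"tx": 0, "ty": 0, "tz": 0, "rx": 0, "ry": 0, "rz": 0, "grip": 0},
    {"tx": 0, "ty": 0, "tz": 0, "rx": 0, "ry": 0, "rz": 0, "grip": 0}
  ]
}}

```text
t: 6.3
tcp_pos: [0.5534, -0.1484, 0.0095]
orientation: [3.141, 0.003, 0.001]
ft_force: [0.4, 0.3, 0.2]
grip_width: 0.0282
```

Request:
{"fn": "move_arm", "kwargs": {
  "moves": [
    {"tx": 0, "ty": 0, "tz": 0, "rx": 0, "ry": 0, "rz": 0, "grip": 0},
    {"tx": 0, "ty": 0, "tz": 0, "rx": 0, "ry": 0, "rz": 0, "grip": 0},
    {"tx": 0, "ty": 0, "tz": 0, "rx": 0, "ry": 0, "rz": 0, "grip": 0},
    {"tx": 0, "ty": 0, "tz": 0, "rx": 0, "ry": 0, "rz": 0, "grip": 0},
    {"tx": 0, "ty": 0, "tz": 0, "rx": 0, "ry": 0, "rz": 0, "grip": 0},
    {"tx": 0, "ty": 0, "tz": 0, "rx": 0, "ry": 0, "rz": 0, "grip": 0},
    {"tx": 0, "ty": 0, "tz": 0, "rx": 0, "ry": 0, "rz": 0, "grip": 0},
    {"tx": 0, "ty": 0, "tz": 0, "rx": 0, "ry": 0, "rz": 0, "grip": 0}
  ]
}}

```text
t: 7.1
tcp_pos: [0.5535, -0.1483, 0.0096]
orientation: [3.141, 0.003, 0.001]
ft_force: [0.1, 1.5, 5.9]
grip_width: 0.0147
```

Gripped at about 15 mm on the 16 mm bar. Lifting.

Request:
{"fn": "move_arm", "kwargs": {
  "moves": [
    {"tx": 0, "ty": 0, "tz": -0.005, "rx": 0, "ry": 0, "rz": 0, "grip": 0},
    {"tx": 0, "ty": 0, "tz": -0.015, "rx": 0, "ry": 0, "rz": 0, "grip": 0},
    {"tx": 0, "ty": 0, "tz": -0.025, "rx": 0, "ry": 0, "rz": 0, "grip": 0},
    {"tx": 0, "ty": 0, "tz": -0.03, "rx": 0, "ry": 0, "rz": 0, "grip": 0},
    {"tx": 0, "ty": 0, "tz": -0.03, "rx": 0, "ry": 0, "rz": 0, "grip": 0},
    {"tx": 0, "ty": 0, "tz": -0.03, "rx": 0, "ry": 0, "rz": 0, "grip": 0},
    {"tx": 0, "ty": 0, "tz": -0.02, "rx": 0, "ry": 0, "rz": 0, "grip": 0},
    {"tx": 0, "ty": 0, "tz": 0, "rx": 0, "ry": 0, "rz": 0, "grip": 0}
  ]
}}

```text
t: 7.9
tcp_pos: [0.5552, -0.1492, 0.1685]
orientation: [3.139, 0.003, 0.01]
ft_force: [0.4, 0.6, -2.0]
grip_width: 0.0146
```

```bash
python3 - <<'E'
from h import *
s=ctrl.sense(); print(s['t'],s['tcp_pos'],s['orientation'],s['grip_width'],s['ft_force'],s['wrist_torque'])
w=eyes.capture('wrist'); sc=eyes.capture('scene'); save(w,'w4.png')
for n,z in(('carousel',.15),('grip',.205)):
    for m in finder.mark_of('wrist',n)[:2]: print(n,m,atz('wrist',m['location'],z,s))
o=np.zeros((384,800,3),np.uint8); o[:,:512]=w; o[:288,512:]=cv2.resize(sc[110:220,170:280],(288,288),interpolation=2)
save(o,'m4.png')
i=eyes.camera_info('top')
t=cv2.resize(eyes.capture('top')[176:216,160:200],None,fx=7,fy=7); save(t,'slot.png')
E
```

```text
7.9 [ 0.55524796 -0.14921245  0.16849085] [3.13869507e+00 2.84206488e-03 1.02963294e-02] 0.014631235348578178 [ 0.39238983  0.62885123 -2.00019067] [-0.00962455 -0.06473642  0.01984565]
carousel {'location': [135.2, 290.8], 'conf': 0.86} [ 0.4785 -0.0431  0.15  ]
carousel {'location': [275.7, 20.5], 'conf': 0.78} [ 0.6872 -0.1606  0.15  ]
grip {'location': [288.4, 317.7], 'conf': 0.68} [ 0.5016 -0.1682  0.205 ]
grip {'location': [255.7, 252.1], 'conf': 0.63} [ 0.5491 -0.1477  0.205 ]
```

View pics/m4.png

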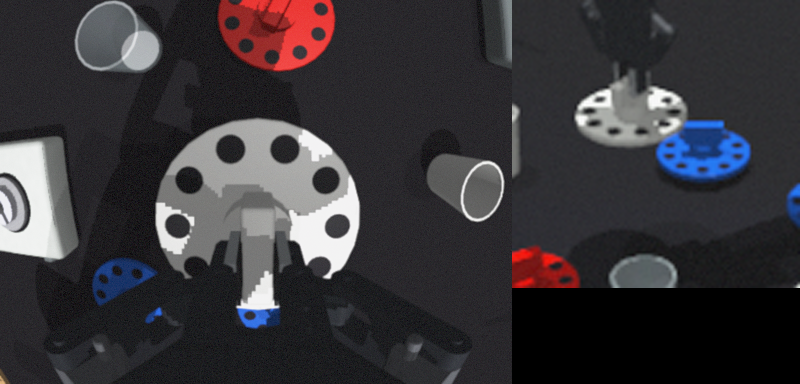

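The carousel is held level, with its rim from column 156 to 360 and its top at row 119, clear of everything. Next I'll move in front of the mixer, so that the wrist camera sees the spindle past the held disc.

Request:
{"fn": "move_arm", "kwargs": {
  "moves": [
    {"tx": -0.01, "ty": -0.02, "tz": 0, "rx": 0, "ry": 0, "rz": 0, "grip": 0},
    {"tx": -0.018, "ty": -0.038, "tz": 0, "rx": 0, "ry": 0, "rz": 0, "grip": 0},
    {"tx": -0.018, "ty": -0.038, "tz": 0, "rx": 0, "ry": 0, "rz": 0, "grip": 0},
    {"tx": -0.018, "ty": -0.038, "tz": 0, "rx": 0, "ry": 0, "rz": 0, "grip": 0},
    {"tx": -0.018, "ty": -0.038, "tz": 0, "rx": 0, "ry": 0, "rz": 0, "grip": 0},
    {"tx": -0.018, "ty": -0.038, "tz": 0, "rx": 0, "ry": 0, "rz": 0, "grip": 0},
    {"tx": -0.018, "ty": -0.038, "tz": 0, "rx": 0, "ry": 0, "rz": 0, "grip": 0},
    {"tx": -0.018, "ty": -0.038, "tz": 0, "rx": 0, "ry": 0, "rz": 0, "grip": 0}
  ]
}}

```text
t: 8.95
tcp_pos: [0.4147, 0.1387, 0.1627]
orientation: [3.141, 0.002, -0.003]
ft_force: [0.3, 0.8, -2.6]
grip_width: 0.0147
```

Request:
{"fn": "move_arm", "kwargs": {
  "moves": [
    {"tx": -0.014, "ty": -0.03, "tz": 0, "rx": 0, "ry": 0, "rz": 0, "grip": 0},
    {"tx": -0.005, "ty": -0.019, "tz": 0, "rx": 0, "ry": 0, "rz": 0, "grip": 0},
    {"tx": 0, "ty": 0, "tz": 0, "rx": 0, "ry": 0, "rz": 0, "grip": 0},
    {"tx": 0, "ty": 0, "tz": 0, "rx": 0, "ry": 0, "rz": 0, "grip": 0},
    {"tx": 0, "ty": 0, "tz": 0, "rx": 0, "ry": 0, "rz": 0, "grip": 0},
    {"tx": 0, "ty": 0, "tz": 0, "rx": 0, "ry": 0, "rz": 0, "grip": 0},
    {"tx": 0, "ty": 0, "tz": 0, "rx": 0, "ry": 0, "rz": 0, "grip": 0},
    {"tx": 0, "ty": 0, "tz": 0, "rx": 0, "ry": 0, "rz": 0, "grip": 0}
  ]
}}

```text
t: 9.75
tcp_pos: [0.3977, 0.186, 0.164]
orientation: [3.142, 0.001, -0.0]
ft_force: [0.5, 0.3, -2.8]
grip_width: 0.0147
```

```bash
python3 - <<'E'
from h import *
s=ctrl.sense(); print(s['t'],s['tcp_pos'],s['orientation'],s['grip_width'],s['ft_force'])
w=eyes.capture('wrist'); save(w,'w5.png')
for n,z in(('mixer',0),('seat',.068),('pin_tip',.103)):
    for m in finder.mark_of('wrist',n)[:2]: print(n,m,atz('wrist',m['location'],z,s))
p=atz('wrist',(256,100),.068,s);print(p)
# rectify plane z=.080 (collar top) round the seat, 0.2 mm/px ; up=+x, left=+y
i=eyes.camera_info('wrist');T=np.array(i['T_tool_cam']);A=np.eye(4);A[:3,:3]=R.from_rotvec(s['orientation']).as_matrix();A[:3,3]=s['tcp_pos']
W=np.linalg.inv(A@T)
def rect(w,c,z,h=.06,n=480):
    g=np.linspace(h,-h,n); X,Y=np.meshgrid(g+c[0],g+c[1],indexing='ij')
    q=np.stack([X,Y,np.full_like(X,z),np.ones_like(X)],-1)@W.T
    r=np.hypot(q[...,0],q[...,1]);th=np.arctan2(r,q[...,2])
    return cv2.remap(w,(q[...,0]/r*th*i['fx']+i['cx']).astype('f4'),(q[...,1]/r*th*i['fx']+i['cy']).astype('f4'),cv2.INTER_CUBIC)
r=rect(w,(.523,.187),.080)
o=np.zeros((480,800,3),np.uint8);o[:,:480]=r;o[:240,480:]=cv2.resize(w,(320,240));save(o,'m5.png')
E
```

```text
9.75 [0.39766025 0.18597833 0.16397332] [ 3.14153659e+00  1.06229641e-03 -9.06902875e-05] 0.01472910497141629 [ 0.53360272  0.29158308 -2.82183182]
mixer {'location': [257.7, 57.9], 'conf': 0.59} [0.5267 0.1864 0.    ]
seat {'location': [254.6, 44.7], 'conf': 0.8} [0.5281 0.1893 0.068 ]
seat {'location': [257.3, 252.4], 'conf': 0.72} [0.3212 0.1864 0.068 ]
pin_tip {'location': [254.1, 36.4], 'conf': 0.93} [0.5278 0.1894 0.103 ]
[0.4756 0.1879 0.068 ]
```

View pics/m5.png

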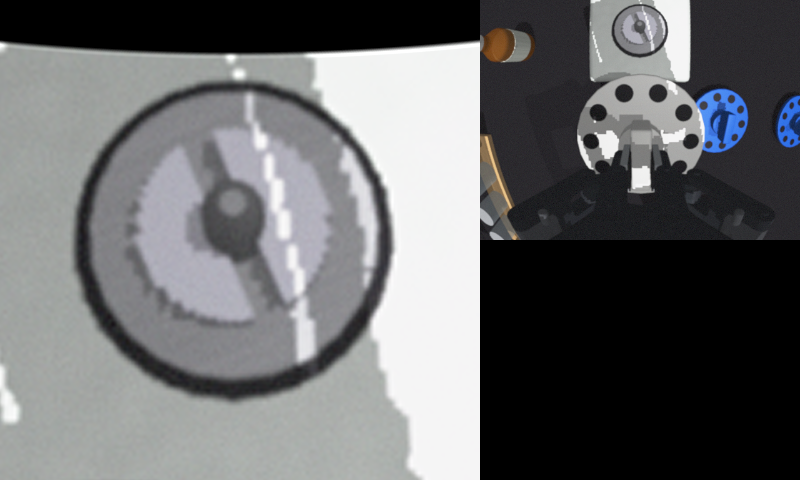

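The rectified view (0.25 mm/px, up = +x) shows the slot running from (198,141) to (272,311), which is about 0.415 rad anticlockwise. The collar centre at (234,226) gives (0.5265, 0.1887), which agrees with the finders. Next is the held disc's centre in the tool frame, from the earlier picture.

```bash
python3 - <<'E'
from h import *
from scipy.optimize import least_squares
a=cv2.imread('pics/w4.png').min(2)
i=eyes.camera_info('wrist');T=np.array(i['T_tool_cam'])
pts=[]
for th in np.linspace(-165,-15,60):      # rays from (257,215), image-up half
    d=np.array([np.cos(np.radians(th)),np.sin(np.radians(th))])
    p=[a[int(215+d[1]*r),int(257+d[0]*r)].astype(int) if True else 0 for r in range(85,115)]
    g=np.diff(p); k=g.argmin()
    if g[k]<-25: pts.append(np.array([257,215])+d*(85.5+k))
pts=np.array(pts);
def tool(px,z):
    u=(px-[i['cx'],i['cy']])/i['fx'];t=np.linalg.norm(u); d=T[:3,:3]@np.r_[u/t*np.sin(t),np.cos(t)]; return (T[:3,3]+d*(z-T[2,3])/d[2])[:2]
for z in(-.0144,-.019,-.010):
    X=np.array([tool(p,z) for p in pts])
    f=least_squares(lambda c:np.hypot(*(X-c[:2]).T)-c[2],[0,0,.065],loss='soft_l1',f_scale=.001); print(z,f.x.round(4),np.abs(f.fun).mean().round(5),len(pts))
E
```

```text
-0.0144 [ 0.0005 -0.0003  0.0643] 0.00026 60
-0.019 [ 0.0024 -0.0003  0.0625] 0.00026 60
-0.01 [-0.0014 -0.0003  0.066 ] 0.00027 60
```

The carousel's axis is within 0.5 mm of the TCP axis. I'll go above the spindle, turn to about 0.30 rad (a little short of the slot) and descend partway.

Request:
{"fn": "move_arm", "kwargs": {
  "moves": [
    {"tx": 0.02, "ty": -0.003, "tz": 0, "rx": 0, "ry": 0, "rz": 0, "grip": 0},
    {"tx": 0.035, "ty": 0, "tz": 0, "rx": 0, "ry": 0, "rz": 0, "grip": 0},
    {"tx": 0.035, "ty": 0, "tz": 0, "rx": 0, "ry": 0, "rz": 0, "grip": 0},
    {"tx": 0.03, "ty": 0, "tz": 0, "rx": 0, "ry": 0, "rz": 0, "grip": 0},
    {"tx": 0.0093, "ty": 0, "tz": 0, "rx": 0, "ry": 0, "rz": 0, "grip": 0},
    {"tx": 0, "ty": 0, "tz": 0, "rx": 0, "ry": 0, "rz": -0.14, "grip": 0},
    {"tx": 0, "ty": 0, "tz": 0, "rx": 0, "ry": 0, "rz": -0.14, "grip": 0},
    {"tx": 0, "ty": 0, "tz": 0, "rx": 0, "ry": 0, "rz": 0, "grip": 0}
  ]
}}

```text
t: 10.75
tcp_pos: [0.5261, 0.1898, 0.1637]
orientation: [-3.11, -0.443, 0.002]
ft_force: [0.3, -0.3, -2.9]
grip_width: 0.0145
```

Request:
{"fn": "move_arm", "kwargs": {
  "moves": [
    {"tx": 0, "ty": 0, "tz": 0.015, "rx": 0, "ry": 0, "rz": 0, "grip": 0},
    {"tx": 0, "ty": 0, "tz": 0.015, "rx": 0, "ry": 0, "rz": 0, "grip": 0},
    {"tx": 0, "ty": 0, "tz": 0.01, "rx": 0, "ry": 0, "rz": 0, "grip": 0},
    {"tx": 0, "ty": 0, "tz": 0, "rx": 0, "ry": 0, "rz": 0, "grip": 0},
    {"tx": 0, "ty": 0, "tz": 0, "rx": 0, "ry": 0, "rz": 0, "grip": 0},
    {"tx": 0, "ty": 0, "tz": 0, "rx": 0, "ry": 0, "rz": 0, "grip": 0},
    {"tx": 0, "ty": 0, "tz": 0, "rx": 0, "ry": 0, "rz": 0, "grip": 0},
    {"tx": 0, "ty": 0, "tz": 0, "rx": 0, "ry": 0, "rz": 0, "grip": 0}
  ]
}}

```text
t: 11.55
tcp_pos: [0.5272, 0.1898, 0.1247]
orientation: [-3.11, -0.441, -0.002]
ft_force: [0.8, -0.7, -1.9]
grip_width: 0.0146
```

Request:
{"fn": "move_arm", "kwargs": {
  "moves": [
    {"tx": 0, "ty": 0.0005, "tz": 0.008, "rx": 0, "ry": 0, "rz": 0, "grip": 0},
    {"tx": 0, "ty": 0, "tz": 0.007, "rx": 0, "ry": 0, "rz": 0, "grip": 0},
    {"tx": 0, "ty": 0, "tz": 0.005, "rx": 0, "ry": 0, "rz": 0, "grip": 0},
    {"tx": 0, "ty": 0, "tz": 0.004, "rx": 0, "ry": 0, "rz": 0, "grip": 0},
    {"tx": 0, "ty": 0, "tz": 0.003, "rx": 0, "ry": 0, "rz": 0, "grip": 0},
    {"tx": 0, "ty": 0, "tz": 0.003, "rx": 0, "ry": 0, "rz": 0, "grip": 0},
    {"tx": 0, "ty": 0, "tz": 0, "rx": 0, "ry": 0, "rz": 0, "grip": 0},
    {"tx": 0, "ty": 0, "tz": 0, "rx": 0, "ry": 0, "rz": 0, "grip": 0}
  ]
}}

```text
t: 12.35
tcp_pos: [0.527, 0.1893, 0.0941]
orientation: [3.11, 0.441, 0.0]
ft_force: [0.7, 1.1, -2.4]
grip_width: 0.0147
```

Request:
{"fn": "move_arm", "kwargs": {
  "moves": [
    {"tx": 0, "ty": 0, "tz": 0.002, "rx": 0, "ry": 0, "rz": 0, "grip": 0},
    {"tx": 0, "ty": 0, "tz": 0.002, "rx": 0, "ry": 0, "rz": 0, "grip": 0},
    {"tx": 0, "ty": 0, "tz": 0.001, "rx": 0, "ry": 0, "rz": 0, "grip": 0},
    {"tx": 0, "ty": 0, "tz": 0, "rx": 0, "ry": 0, "rz": 0, "grip": 0},
    {"tx": 0, "ty": 0, "tz": 0, "rx": 0, "ry": 0, "rz": 0, "grip": 0},
    {"tx": 0, "ty": 0, "tz": 0, "rx": 0, "ry": 0, "rz": 0, "grip": 0},
    {"tx": 0, "ty": 0, "tz": 0, "rx": 0, "ry": 0, "rz": 0, "grip": 0},
    {"tx": 0, "ty": 0, "tz": 0, "rx": 0, "ry": 0, "rz": 0, "grip": 0}
  ]
}}

```text
t: 13.15
tcp_pos: [0.5268, 0.1892, 0.089]
orientation: [3.11, 0.441, -0.0]
ft_force: [0.1, -1.2, -2.5]
grip_width: 0.0146
```

Underside is at about 0.0794, free of side load. Lowering in 1 mm steps to light contact at 0.078.

Request:
{"fn": "move_arm", "kwargs": {
  "moves": [
    {"tx": 0, "ty": 0, "tz": 0.0008, "rx": 0, "ry": 0, "rz": 0, "grip": 0},
    {"tx": 0, "ty": 0, "tz": 0.0006, "rx": 0, "ry": 0, "rz": 0, "grip": 0},
    {"tx": 0, "ty": 0, "tz": 0.0006, "rx": 0, "ry": 0, "rz": 0, "grip": 0},
    {"tx": 0, "ty": 0, "tz": 0, "rx": 0, "ry": 0, "rz": 0, "grip": 0},
    {"tx": 0, "ty": 0, "tz": 0, "rx": 0, "ry": 0, "rz": 0, "grip": 0},
    {"tx": 0, "ty": 0, "tz": 0, "rx": 0, "ry": 0, "rz": 0, "grip": 0},
    {"tx": 0, "ty": 0, "tz": 0, "rx": 0, "ry": 0, "rz": 0, "grip": 0},
    {"tx": 0, "ty": 0, "tz": 0, "rx": 0, "ry": 0, "rz": 0, "grip": 0}
  ]
}}

```text
t: 13.95
tcp_pos: [0.5271, 0.1891, 0.0873]
orientation: [3.11, 0.441, 0.001]
ft_force: [-0.7, -4.6, 3.7]
grip_width: 0.0144
```

Light contact on the collar at the expected height, about 6 N. Now the anticlockwise sweep.

Request:
{"fn": "move_arm", "kwargs": {
  "moves": [
    {"tx": 0, "ty": 0.0005, "tz": 0, "rx": 0, "ry": 0, "rz": -0.02, "grip": 0},
    {"tx": 0, "ty": 0, "tz": 0, "rx": 0, "ry": 0, "rz": -0.02, "grip": 0},
    {"tx": 0, "ty": 0, "tz": 0, "rx": 0, "ry": 0, "rz": -0.02, "grip": 0},
    {"tx": 0, "ty": 0, "tz": 0, "rx": 0, "ry": 0, "rz": -0.02, "grip": 0},
    {"tx": 0, "ty": 0, "tz": 0, "rx": 0, "ry": 0, "rz": -0.02, "grip": 0},
    {"tx": 0, "ty": 0, "tz": 0, "rx": 0, "ry": 0, "rz": -0.02, "grip": 0},
    {"tx": 0, "ty": 0, "tz": 0, "rx": 0, "ry": 0, "rz": -0.015, "grip": 0},
    {"tx": 0, "ty": 0, "tz": 0, "rx": 0, "ry": 0, "rz": 0, "grip": 0}
  ]
}}

```text
t: 14.75
tcp_pos: [0.5268, 0.1886, 0.0863]
orientation: [3.073, 0.651, -0.001]
ft_force: [0.3, -2.4, -2.4]
grip_width: 0.0145
```

```bash
python3 -c "
from h import *
s=ctrl.sense();print(s['tcp_pos'],s['orientation'],s['ft_force'],s['wrist_torque'])"
```

```text
[0.52680714 0.18862678 0.08630635] [ 3.07332505e+00  6.50784536e-01 -7.63482547e-04] [ 0.29542608 -2.40282837 -2.37693225] [-0.48556938 -0.10979387 -0.04168441]
```

The contact load vanished at yaw 0.417, so the tabs are over the slot. Lowering gently.

Request:
{"fn": "move_arm", "kwargs": {
  "moves": [
    {"tx": 0, "ty": 0, "tz": 0.001, "rx": 0, "ry": 0, "rz": 0, "grip": 0},
    {"tx": 0, "ty": 0, "tz": 0.001, "rx": 0, "ry": 0, "rz": 0, "grip": 0},
    {"tx": 0, "ty": 0, "tz": 0.001, "rx": 0, "ry": 0, "rz": 0, "grip": 0},
    {"tx": 0, "ty": 0, "tz": 0, "rx": 0, "ry": 0, "rz": 0, "grip": 0},
    {"tx": 0, "ty": 0, "tz": 0, "rx": 0, "ry": 0, "rz": 0, "grip": 0},
    {"tx": 0, "ty": 0, "tz": 0, "rx": 0, "ry": 0, "rz": 0, "grip": 0},
    {"tx": 0, "ty": 0, "tz": 0, "rx": 0, "ry": 0, "rz": 0, "grip": 0},
    {"tx": 0, "ty": 0, "tz": 0, "rx": 0, "ry": 0, "rz": 0, "grip": 0}
  ]
}}

```text
t: 15.55
tcp_pos: [0.5269, 0.1887, 0.0838]
orientation: [3.074, 0.65, -0.0]
ft_force: [0.4, -3.3, -4.9]
grip_width: 0.0145
```

```bash
python3 -c "
from h import *
s=ctrl.sense();print(s['tcp_pos'],s['orientation'],s['ft_force'],s['wrist_torque'])"
```

```text
[0.52691644 0.1886614  0.08383305] [ 3.07351259e+00  6.49870424e-01 -3.70112756e-04] [ 0.3878458  -3.28914564 -4.94304237] [-0.70542986 -0.15004663 -0.02402373]
```

Going down freely with a small side load of 3 N toward -y. I'll shift 0.7 mm that way and continue.

Request:
{"fn": "move_arm", "kwargs": {
  "moves": [
    {"tx": -0.0003, "ty": 0.0006, "tz": 0, "rx": 0, "ry": 0, "rz": 0, "grip": 0},
    {"tx": 0, "ty": 0, "tz": 0.001, "rx": 0, "ry": 0, "rz": 0, "grip": 0},
    {"tx": 0, "ty": 0, "tz": 0.001, "rx": 0, "ry": 0, "rz": 0, "grip": 0},
    {"tx": 0, "ty": 0, "tz": 0.001, "rx": 0, "ry": 0, "rz": 0, "grip": 0},
    {"tx": 0, "ty": 0, "tz": 0, "rx": 0, "ry": 0, "rz": 0, "grip": 0},
    {"tx": 0, "ty": 0, "tz": 0, "rx": 0, "ry": 0, "rz": 0, "grip": 0},
    {"tx": 0, "ty": 0, "tz": 0, "rx": 0, "ry": 0, "rz": 0, "grip": 0},
    {"tx": 0, "ty": 0, "tz": 0, "rx": 0, "ry": 0, "rz": 0, "grip": 0}
  ]
}}

```text
t: 16.35
tcp_pos: [0.5269, 0.1883, 0.081]
orientation: [-3.073, -0.65, 0.0]
ft_force: [-0.3, -0.0, -2.5]
grip_width: 0.0146
```

```bash
python3 -c "
from h import *
s=ctrl.sense();print(s['tcp_pos'],s['orientation'],s['ft_force'],s['wrist_torque'])"
```

```text
[0.52691078 0.18828898 0.08099782] [-3.07332932e+00 -6.50008874e-01  2.47249450e-05] [-0.25739476 -0.00954208 -2.4599795 ] [-0.00929853 -0.02193535  0.06615112]
```

Side load is gone. About 3.4 mm remain to home.

Request:
{"fn": "move_arm", "kwargs": {
  "moves": [
    {"tx": 0, "ty": 0, "tz": 0.001, "rx": 0, "ry": 0, "rz": 0, "grip": 0},
    {"tx": 0, "ty": 0, "tz": 0.001, "rx": 0, "ry": 0, "rz": 0, "grip": 0},
    {"tx": 0, "ty": 0, "tz": 0.0007, "rx": 0, "ry": 0, "rz": 0, "grip": 0},
    {"tx": 0, "ty": 0, "tz": 0.0005, "rx": 0, "ry": 0, "rz": 0, "grip": 0},
    {"tx": 0, "ty": 0, "tz": 0, "rx": 0, "ry": 0, "rz": 0, "grip": 0},
    {"tx": 0, "ty": 0, "tz": 0, "rx": 0, "ry": 0, "rz": 0, "grip": 0},
    {"tx": 0, "ty": 0, "tz": 0, "rx": 0, "ry": 0, "rz": 0, "grip": 0},
    {"tx": 0, "ty": 0, "tz": 0, "rx": 0, "ry": 0, "rz": 0, "grip": 0}
  ]
}}

```text
t: 17.15
tcp_pos: [0.527, 0.1881, 0.0778]
orientation: [3.074, 0.65, 0.0]
ft_force: [0.1, -0.4, -2.8]
grip_width: 0.0147
```

Request:
{"fn": "move_arm", "kwargs": {
  "moves": [
    {"tx": 0, "ty": 0, "tz": 0.0005, "rx": 0, "ry": 0, "rz": 0, "grip": 0},
    {"tx": 0, "ty": 0, "tz": 0.0003, "rx": 0, "ry": 0, "rz": 0, "grip": 0},
    {"tx": 0, "ty": 0, "tz": 0.0002, "rx": 0, "ry": 0, "rz": 0, "grip": 0},
    {"tx": 0, "ty": 0, "tz": 0, "rx": 0, "ry": 0, "rz": 0, "grip": 0},
    {"tx": 0, "ty": 0, "tz": 0, "rx": 0, "ry": 0, "rz": 0, "grip": 0},
    {"tx": 0, "ty": 0, "tz": 0, "rx": 0, "ry": 0, "rz": 0, "grip": 0},
    {"tx": 0, "ty": 0, "tz": 0, "rx": 0, "ry": 0, "rz": 0, "grip": 0},
    {"tx": 0, "ty": 0, "tz": 0, "rx": 0, "ry": 0, "rz": 0, "grip": 0}
  ]
}}

```text
t: 17.95
tcp_pos: [0.5271, 0.1882, 0.0775]
orientation: [-3.074, -0.65, -0.001]
ft_force: [-3.4, -0.8, 5.6]
grip_width: 0.0146
```

Seated: contact at 0.0775, which is 10 mm below the collar rest, as it should be. Now I let go and retreat upward.

Request:
{"fn": "move_arm", "kwargs": {
  "moves": [
    {"tx": 0, "ty": 0, "tz": 0, "rx": 0, "ry": 0, "rz": 0, "grip": 30},
    {"tx": 0, "ty": 0, "tz": 0, "rx": 0, "ry": 0, "rz": 0, "grip": 60},
    {"tx": 0, "ty": 0, "tz": 0, "rx": 0, "ry": 0, "rz": 0, "grip": 70},
    {"tx": 0, "ty": 0, "tz": 0, "rx": 0, "ry": 0, "rz": 0, "grip": 70},
    {"tx": 0, "ty": 0, "tz": 0, "rx": 0, "ry": 0, "rz": 0, "grip": 70},
    {"tx": 0, "ty": 0, "tz": 0, "rx": 0, "ry": 0, "rz": 0, "grip": 70},
    {"tx": 0, "ty": 0, "tz": 0, "rx": 0, "ry": 0, "rz": 0, "grip": 70},
    {"tx": 0, "ty": 0, "tz": 0, "rx": 0, "ry": 0, "rz": 0, "grip": 70}
  ]
}}

```text
t: 18.75
tcp_pos: [0.527, 0.1881, 0.0768]
orientation: [-3.074, -0.65, 0.0]
ft_force: [0.3, 0.4, 0.1]
grip_width: 0.0598
```

Request:
{"fn": "move_arm", "kwargs": {
  "moves": [
    {"tx": 0, "ty": 0, "tz": -0.005, "rx": 0, "ry": 0, "rz": 0, "grip": 70},
    {"tx": 0, "ty": 0, "tz": -0.015, "rx": 0, "ry": 0, "rz": 0, "grip": 70},
    {"tx": 0, "ty": 0, "tz": -0.02, "rx": 0, "ry": 0, "rz": 0, "grip": 70},
    {"tx": 0, "ty": 0, "tz": -0.025, "rx": 0, "ry": 0, "rz": 0, "grip": 70},
    {"tx": 0, "ty": 0, "tz": -0.025, "rx": 0, "ry": 0, "rz": 0, "grip": 70},
    {"tx": 0, "ty": 0, "tz": -0.02, "rx": 0, "ry": 0, "rz": 0, "grip": 70},
    {"tx": 0, "ty": 0, "tz": 0, "rx": 0, "ry": 0, "rz": 0, "grip": 70},
    {"tx": 0, "ty": 0, "tz": 0, "rx": 0, "ry": 0, "rz": 0, "grip": 70}
  ]
}}

```text
t: 19.55
tcp_pos: [0.5274, 0.1882, 0.1878]
orientation: [-3.074, -0.65, -0.003]
ft_force: [-0.1, -0.6, 0.1]
grip_width: 0.06
```

```bash
python3 - <<'E'
from h import *
s=ctrl.sense(); print(s['t'],s['tcp_pos'],s['orientation'],s['grip_width'],s['ft_force'])
w=eyes.capture('wrist'); sc=eyes.capture('scene')
for n,z in(('grip',.068+.055),('carousel',.068)):
    for c in('wrist','scene'):
        for m in finder.mark_of(c,n)[:4]: print(n,c,np.round(m['location']),round(m['conf'],2),atz(c,m['location'],z,s if c=='wrist' else None))
for n in('beaker','sample_cup','bottle'):
    for m in finder.mark_of('scene',n)[:1]: print(n,atz('scene',m['location'],0))
o=np.zeros((384,800,3),np.uint8); o[:,:512]=w; o[:288,512:]=cv2.resize(sc[160:270,255:365],(288,288),interpolation=2)
save(o,'m6.png')
E
```

```text
19.55 [0.52737436 0.18822297 0.18775912] [-3.07359638e+00 -6.50071435e-01 -2.91508264e-03] 0.05998183116153258 [-0.05819289 -0.62501055  0.12918691]
grip wrist [316. 320.] 0.88 [0.4209 0.0727 0.123 ]
grip wrist [259. 192.] 0.85 [0.5268 0.1873 0.123 ]
grip scene [315. 201.] 0.95 [0.5227 0.1915 0.123 ]
grip scene [170. 212.] 0.73 [ 0.8006 -0.0991  0.123 ]
grip scene [293. 180.] 0.64 [0.4713 0.0844 0.123 ]
grip scene [241. 163.] 0.61 [ 0.4825 -0.106   0.123 ]
carousel wrist [257. 179.] 0.66 [0.5245 0.1884 0.068 ]
carousel wrist [508. 148.] 0.65 [ 0.7057 -0.1004  0.068 ]
carousel wrist [408. 329.] 0.62 [ 0.4081 -0.1118  0.068 ]
carousel wrist [309. 299.] 0.57 [0.4097 0.0664 0.068 ]
carousel scene [177. 224.] 0.76 [ 0.7798 -0.101   0.068 ]
carousel scene [292. 191.] 0.67 [0.4486 0.073  0.068 ]
carousel scene [242. 174.] 0.62 [ 0.4627 -0.1153  0.068 ]
sample_cup [ 0.5492 -0.4229  0.    ]
bottle [0.5294 0.437  0.    ]
```

View pics/m6.png

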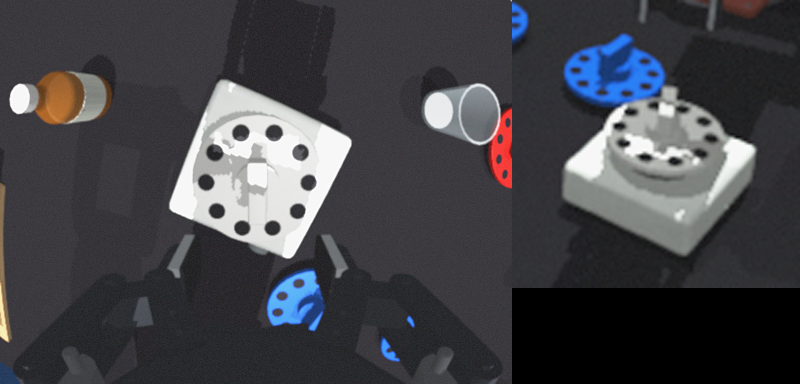

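The last picture shows the carousel seated level on the mixer, centred at about (257,180), with its bar along the slot line. The gripper is clear, and the beaker and bottle are standing. Handing in.

```bash
python3 -c "
from h import *
print(ticket.close_job())"
```

```text
the job is handed in; nothing more can be done
None
```

The white carousel is seated on the mixer spindle, released, and the job is handed in. The arm's clock read about 20 s of the 64 s allowed.

- **First grasp:** it missed, because the fingertips sit about 37 mm higher than the reported TCP. The jaws shut above the bar and moved nothing. I measured the offset in two cameras and grasped again lower.
- **Fitting:** I lowered the carousel at 0.28 rad until it rested on the collar with about 6 N. I turned it anticlockwise, and at 0.417 rad the tabs dropped in. The camera had put the slot at about 0.415 rad. One turn was enough, so I did not need to go back and forth.
- **Seating:** a side load of about 3 N partway down went away after a 0.7 mm shift. It met the flange about 10 mm below the collar rest, pressing with about 8 N.

**Last checks:**
- The wrist force was near zero after letting go.
- In the last picture the carousel looks level and its bar lies along the slot line.
- The wrist camera puts its grip point at (0.527, 0.187), against (0.527, 0.189) measured for the seat.
- The scene camera's estimate of the grip point was off by about 4 mm.
- The beaker is standing in the last picture, but the final finder call did not report it, so its position was not measured again.
- The bottle measured within about 5 mm of its first reading. The cup read about 23 mm off, but the arm never went near it after the first reading, so I took this as detector error and did not check it further.

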